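# Open the tightly screwed seasoning jar in its holder

## Task

Stand the square seasoning jar fully down in the square steel holder, which keeps it from turning, and unscrew its tight lid there, twist by twist, until it lifts free. Lay the lid flat, top side up, on the shallow metal tray without dropping it, and leave the open jar standing in the holder. Do not tip the jar, and leave the round jar, the oil pot and the stack of wooden serving boards where they are.

Things in the scene. Friction and masses are not known exactly. Their poses are not given: they have to be found in the camera images.
- jar_center (a point): Square white plastic seasoning jar, 0.4 to 0.65 kg, body 62 x 62 mm and 100 mm tall, standing upright with its lid screwed on (134 to 137 mm tall in all). This point: centre of the body, 50 mm above its underside; z up, x and y square to the side faces.
- jar_base (a point): Centre of the underside of the same jar, same axes.
- jar_neck (a point): Centre of the round neck's upper end, on the jar's axis 124 mm above its underside. The neck rises from the flat shoulder at 100 mm, 22 mm radius (thread 25 mm), hidden in the lid. A sprung rubber seal (19.5 mm radius) stands 18 mm above this point once the lid is off.
- lid_center (a point): Black ribbed screw lid of the square jar: 58.4 mm in diameter, 32 mm tall, 60 g, open below. Point on its axis half-way up (16 mm from top and rim); z out of its top. Screwed on, its lower rim is 2 to 5 mm above the jar's shoulder. Unscrews anticlockwise seen from above, rising 2.5 mm per rad. How far it is screwed on varies unseen: free of the thread after 2.2 to 3.7 rad.
- lid_top (a point): Centre of the lid's top face. The seal pushes the tight lid up with 5 to 8 N; breaking it loose takes up to about 0.4 N m, fading as it turns; free, it springs up 1 to 2 mm. Still threaded, an upward pull lifts the jar's weight too (4 to 7 N); once free, only 0.6 N is felt. It must rise at least 45 mm to clear neck and seal.
- holder_floor (a point): Square steel holder fixed to the counter: base plate 110 x 110 x 4 mm with an upright square pocket, 70 x 70 mm inside (4 mm clearance each side of the jar), walls 4 mm thick reaching 45 mm above the counter, open at the top. Point: centre of the pocket's floor, 4 mm above the counter; x and y square to its walls. Any quarter turn of the jar fits.
- tray_floor (a point): Shallow square metal tray fixed to the counter, 150 x 150 mm outside, walls 4 mm thick and 10 mm tall. This point is the centre of its inner floor, 5 mm above the counter; z up.
- round_jar: Bystander: closed round jar 60 mm in diameter, 90 mm tall, with black cap. Origin: centre of its underside. Leave it.
- oil_pot: Bystander: open steel cup 76 mm in diameter, 70 mm tall. Origin: centre of its underside. Leave it.
- boats: Bystander: flat stack of thin wooden serving boards, 90 x 150 mm, 24 mm tall. Origin: centre of its underside. Leave it.
Mind the look-alikes: they are no part of the job. Leave any green or pink look-alike of the part that bears lid_center alone. Leave any green or orange look-alike of the part that bears jar_center alone.

How it is judged:
On the way, in this order (a step that is already met when the one before it is completed fails the run):
1. the jar stands fully down in the holder with its lid still screwed on (horizontal distance between jar_base and holder_floor below 0.009 m and z of jar_base in the frame of holder_floor between -0.004 and 0.006 m and angle between jar_base's own z axis and vertical below 0.08 rad and z of lid_center in the frame of jar_base below 0.1245 m and horizontal distance between lid_center and jar_base below 0.006 m), for 0.2 s.
2. the lid has been lifted clear of the jar, which stays in the holder (horizontal distance between jar_base and holder_floor below 0.009 m and z of jar_base in the frame of holder_floor between -0.004 and 0.006 m and angle between jar_base's own z axis and vertical below 0.08 rad and z of lid_center in the frame of jar_base above 0.15 m), for 0.1 s.
At the end, for the whole second after the job is handed in: The jar stands upright (within 0.08 rad) on the holder's floor, within 9 mm of the pocket's centre and 6 mm of its floor; the lid lies flat (within 0.1 rad), top up, on the tray's floor, its centre within 50 mm of the tray's centre along the tray's x and y; both at rest (horizontal distance between jar_base and holder_floor below 0.009 m and z of jar_base in the frame of holder_floor between -0.004 and 0.006 m and angle between jar_base's own z axis and vertical below 0.08 rad and z of lid_center in the frame of tray_floor between 0.012 and 0.02 m and x of lid_center in the frame of tray_floor between -0.05 and 0.05 m and y of lid_center in the frame of tray_floor between -0.05 and 0.05 m and angle between lid_center's own z axis and vertical below 0.1 rad and linear speed of each of lid, jar below 0.02 m/s); the robot touches nothing.
It fails at once if the round jar is pushed aside or tipped (30 mm) (distance of round_jar from where it was at the start of the episode above 0.03 m).
It fails at once if the oil pot is pushed aside or tipped (30 mm) (distance of oil_pot from where it was at the start of the episode above 0.03 m).
It fails at once if the stack of boards is pushed aside or tipped (30 mm) (distance of boats from where it was at the start of the episode above 0.03 m).
It fails at once if the jar is tipped by more than 0.5 rad (angle between jar_base's own z axis and vertical above 0.5 rad).
It fails at once if the lid is dropped (falls free faster than 0.7 m/s) (linear speed of lid above 0.7 m/s and contact force between the fingers and lid below 0.1 N).
It also fails if it takes over 72 s, if anything falls off the work surface, if the arm or the gripper's body presses on something with over 40 N, if the wrist force passes 120 N, or if a joint passes its speed limit or range.

## Robot

A 6-joint arm with a two-finger parallel gripper is mounted at the origin on the work surface. World frame = base frame: x ahead of the robot, y to its left, z up, the work surface at z = 0. Lengths are in m, angles in rad, forces in N, time in s.
With the tool pointing down it reaches from about 0.25 to 0.725 m from the base axis. Payload 4 kg.
Tool frame: the origin (TCP) lies between the finger pads; the fingertips stand 8 mm ahead of it and the grasp point (between the pads) lies 11 mm behind it (bot.tip_reach is the distance from the TCP to the fingertips, in m); z points along the fingers, y is the line along which they close (so a half turn about z gives the same grasp; the last joint's range is limited). The gripper opens to 85 mm and grips with 20 to 120 N. Pads are 22 mm wide; open, the fingers measure 114 mm over their backs; the gripper's body (76 mm by 85 mm) begins 54 mm behind the grasp point. The pads swing forward as they close: fully open they stand 13 mm farther back than shut.
Start: joints at [1.141, 0.241, 0.005, 1.335, 0, 1.571], TCP at [0.208, 0.455, 0.214] pointing down, gripper open.
Joint ranges: [-2.72, 2.72], [-1.05, 1.87], [-1.09, 1.28], [-1.99, 2.15], [-1.42, 1.44], [-3.14, 3.14]. Speed limits (rad/s): [2.79, 2.79, 3.14, 3.14, 3.14, 3.14].

## Interface

Orientations are given as a unit quaternion [x, y, z, w].
In Python, from workcell import bot gives the robot as it stands.
- The arm moves only by the tool move_arm, never from a script. Its argument "deltas" is a list of rows, each a list of 7 numbers: the opening, from 0 (shut) to 1 (fully open), then the shift along the tool's x, y, z in mm, then the turn, a rotation vector about the tool's x, y, z in degrees. In form: [[gripper, tx, ty, tz, ax, ay, az], ...]. A call has 1 to 10 rows; each row shifts and turns the commanded pose from where the row before left it, along the tool's axes as they then stand; what a row does not reach is not made up. A row lasts 1/12 s, in which the tool goes at most 41.7 mm and 7.16 degrees, less where a joint would pass 70% of its speed; a pose out of reach is approached as far as the arm can. A call is refused whole if a number of a shift passes 41.7 or a number of a turn 7.16, either way. A call with a gripper value outside its range is refused whole. The fingers move at their own pace and stop on an object; the grip force is fixed at half the most. Time passes only in rows, so rows that do not move let the fingers close. It gives the time, the measured TCP pose, the force, the opening and the grip force at its end, in the units of the state.
- bot.get_obs(): the state, without advancing time (a new reading comes with each control period).
- bot.camera(name): name is "scene" or "side" or "wrist"; returns the picture (480x640x3 uint8, blue, green, red); there is no depth.
- bot.calibration(name): a dict with "K" (3x3 intrinsics, pixels), "position" and "orientation" of the camera in the world. Camera axes: x right, y down, z forward; pixel columns grow to the right and rows downward; lengths in m; the calibration is good to about 2 mm. A picture is of the moment at which its call begins: read the wrist's pose just before it. calibration takes no time and is no camera call; for the wrist camera it gives the pose at the moment of the call.
- bot.job_done(): hands the job in; it is judged then, once.
Trained networks look in the newest picture that a camera, given by its name, has taken for a name from the list of things; names that differ only in an ending like _2 or _b are one class to them, and where a whole thing is asked for, a point or a joint stands for the part that bears it (a point fixed in the world has none). Each returns a list of dicts, best first, with "conf" (0 to 1); they miss things now and then, are a little off and sometimes report something else, mostly with a low value. They report only what shows in the picture. A call takes as long as a camera call. They do not tell look-alikes from the thing itself.
- bot.outline_of(query, camera): "pixels" (480x640 bool, what is visible of it) and "rect" ([left, top, width, height] in pixels, round what is visible of it).
The state is a dict: "clock": time; "joint_pos": joint angles; "joint_vel": joint speeds; "tau": joint torques, N m; "eef_pos": TCP position; "tool_rot": TCP orientation; "ft_force": force on the tool from outside, world axes, zero at the start; "ft_torque": the same for the moment, N m; "grip_width": finger opening in m; "grasp_force": force on a finger pad.
Only numpy, scipy, OpenCV 4.12 (cv2) and the standard library are available. Lean on these libraries where they do the work, as an engineer would, in place of code of your own. Each camera call takes 0.05 s, during which the arm holds its last target. There are 200 camera calls.

## Working session

There is one attempt and no reset: what is moved stays moved. The work goes in short steps, Python scripts to look and compute and a tool call to move; the robot and the scene stay as the last step left them, time stands still between calls to the robot, and variables do not carry over. Pictures are saved under pics/ and viewed, at most 10 in all, crops included, and the job is handed in when it is done.

Besides the shell and the picture viewer there is one more tool, called after ">>>" by a JSON object that holds its "method" and its "body", one argument or row to a line. move_arm: Moves the arm, as the interface text tells. Its arguments: {"type":"object","properties":{"deltas":{"type":"array","items":{"type":"array","items":{"type":"number"}}}},"required":["deltas"]}

```bash
ls; mkdir -p pics; cat > h.py <<'E'
import numpy as np, cv2
from scipy.spatial.transform import Rotation as R
from workcell import bot
def ray(cal,uv):
    K=np.array(cal["K"]);d=np.linalg.inv(K)@np.array([uv[0],uv[1],1.0])
    d=R.from_quat(cal["orientation"]).as_matrix()@d
    return np.array(cal["position"]),d/np.linalg.norm(d)
def onplane(cal,uv,z):
    p,d=ray(cal,uv);return p+d*(z-p[2])/d[2]
def proj(cal,P):
    Rm=R.from_quat(cal["orientation"]).as_matrix();q=(np.array(P)-cal["position"])@Rm
    q=q@np.array(cal["K"]).T;return q[...,:2]/q[...,2:]
def tri(rs):
    A=np.zeros((3,3));b=np.zeros(3)
    for p,d in rs:
        M=np.eye(3)-np.outer(d,d);A+=M;b+=M@p
    return np.linalg.solve(A,b)
E
python3 - <<'E'
from h import *
ims=[]
for c in ["scene","side","wrist"]:
    im=bot.camera(c);cv2.imwrite(f"pics/{c}0.png",im);cal=bot.calibration(c);ims.append(im)
    print(c,np.round(cal["position"],3),np.round(R.from_quat(cal["orientation"]).as_matrix()[:,2],2),cal["K"][0][0])
    for q in ["jar_center","lid_center","holder_floor","tray_floor","round_jar","oil_pot","boats"]:
        print(q,[(round(o["conf"],2),np.round(o["rect"]).astype(int).tolist()) for o in bot.outline_of(q,c)])
o=bot.get_obs();print(o)
E
```

```text
pics
scene [0.929 0.449 0.847] [-0.36 -0.43 -0.83] 454.7778505821017
jar_center [(0.97, [391, 212, 48, 53]), (0.92, [380, 281, 47, 44]), (0.66, [444, 309, 50, 56])]
lid_center [(0.95, [435, 270, 32, 31]), (0.74, [389, 260, 35, 38]), (0.56, [341, 315, 30, 33])]
holder_floor [(0.96, [297, 206, 66, 64])]
tray_floor [(0.4, [297, 207, 68, 64])]
round_jar [(0.8, [193, 214, 38, 47])]
oil_pot [(0.7, [271, 321, 43, 53])]
boats [(0.92, [390, 382, 97, 91])]
side [0.187 1.169 0.761] [ 0.33 -0.8  -0.5 ] 553.5702377326725
jar_center [(0.94, [372, 248, 38, 62]), (0.87, [310, 294, 32, 68]), (0.79, [320, 271, 33, 44])]
lid_center [(0.74, [361, 309, 30, 31]), (0.63, [321, 254, 30, 25]), (0.63, [286, 278, 25, 23])]
holder_floor [(0.72, [348, 235, 37, 35]), (0.64, [321, 270, 28, 47]), (0.18, [320, 250, 30, 28])]
tray_floor [(0.7, [386, 200, 65, 31])]
round_jar [(0.72, [307, 189, 22, 35])]
oil_pot [(0.81, [239, 245, 35, 37]), (0.28, [385, 198, 65, 33])]
boats [(0.98, [220, 318, 52, 60])]
wrist [0.142 0.485 0.374] [ 0.27 -0.12 -0.96] 348.4001569953684
jar_center []
lid_center [(0.82, [246, 404, 33, 17])]
holder_floor []
tray_floor []
round_jar []
oil_pot []
boats []
{'clock': 1.2, 'joint_pos': array([ 1.14100200e+00,  2.40616742e-01,  4.99909441e-03,  1.33519875e+00,
       -1.34337171e-05,  1.57082479e+00]), 'joint_vel': array([ 0.00024997,  0.00038668,  0.00080112, -0.00169515, -0.00081995,
        0.00238708]), 'tau': array([ 7.92565097e-04, -3.72221625e+01,  2.52692503e+01,  1.42338489e-03,
       -3.85668670e-05, -8.87290241e-07]), 'eef_pos': array([0.20834543, 0.45452305, 0.21399775]), 'tool_rot': array([ 2.13260860e-01,  9.76995294e-01, -1.12373694e-05,  4.42238889e-06]), 'ft_force': array([-1.11083817,  0.16087101, -0.44726228]), 'ft_torque': array([ 0.00316143, -0.00682674, -0.00505743]), 'grasp_force': 0.0, 'grip_width': 0.08537245284336088}
```

View pics/scene0.png

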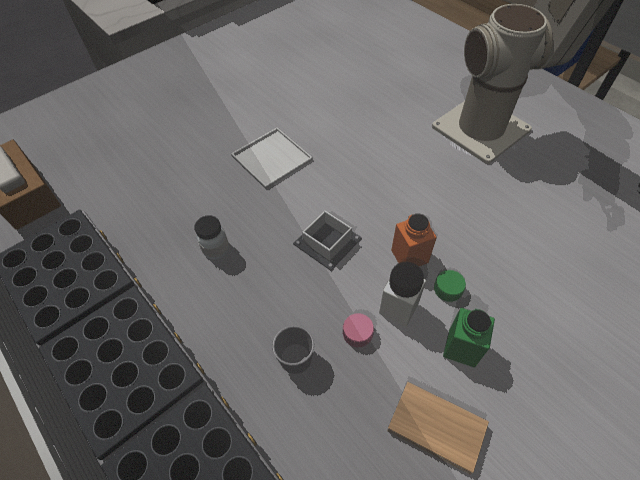

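View pics/side0.png

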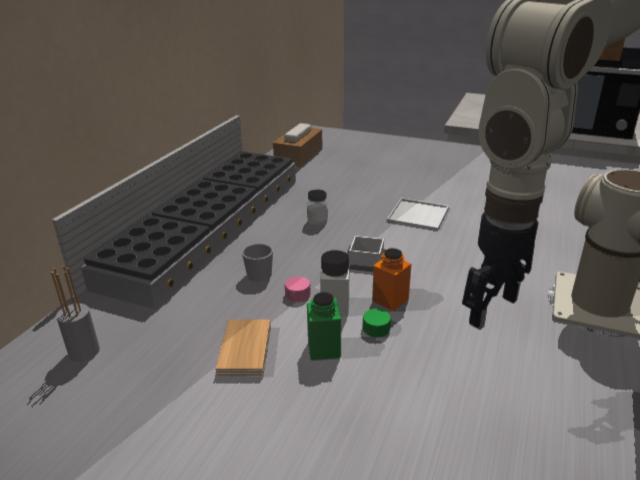

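The white jar with the black lid is at scene (404,290), with its lid at (407,275). In the side view it is at (335,290). The look-alikes in the scene view are:
- Orange jar (413,240)
- Green jar (470,335)
- Green lid (450,285)
- Pink lid (359,328)

Only the white and black one fits the description. Next I'll measure positions and take the enlarged crop.

```bash
python3 - <<'E'
from h import *
s=bot.calibration("scene");d=bot.calibration("side")
pts={"lidtop":((407,272),(335,257)),"greenjar neck":((479,318),(323,299)),"orange neck":((419,220),(393,254)),"glid":((450,281),(377,317)),"plid":((358,325),(297,285)),"oil rim":((293,345),(258,252)),"rj top":((207,224),(317,195)),"tray":((272,158),(419,214))}
for k,(a,b) in pts.items():
    r=[ray(s,a),ray(d,b)];p=tri(r);print(k,np.round(p,3))
# holder rim corners
a=bot.camera("scene");cv2.imwrite("pics/crop.png",cv2.resize(a[190:350,280:500],None,fx=3.5,fy=3.5,interpolation=cv2.INTER_CUBIC))
E
```

```text
lidtop [0.553 0.225 0.136]
greenjar neck [0.523 0.366 0.128]
orange neck [0.444 0.156 0.128]
glid [0.445 0.263 0.03 ]
plid [0.653 0.21  0.029]
oil rim [0.778 0.169 0.066]
rj top [ 0.753 -0.148  0.085]
tray [ 0.488 -0.286  0.002]
```

View pics/crop.png

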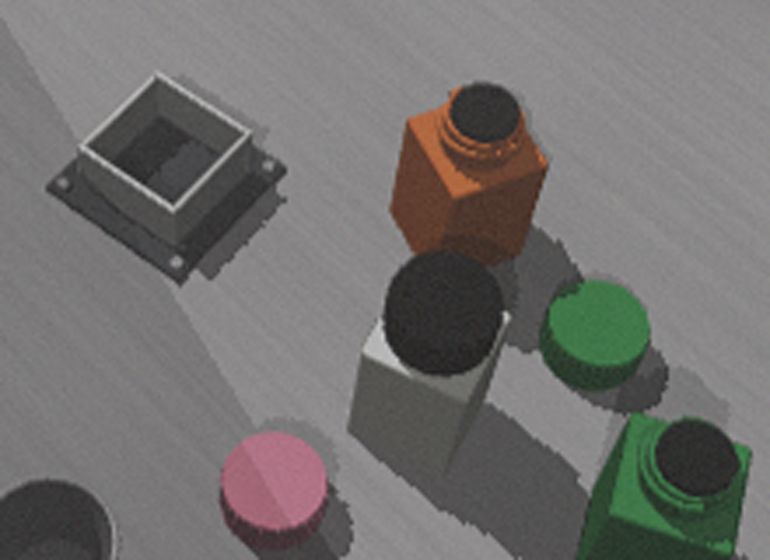

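The crop confirms that the white jar with the black lid, in its middle, is the target. Its nearest neighbours are about 13 cm away.

```bash
python3 - <<'E'
from h import *
s=bot.calibration("scene")
f=lambda x,y:(280+(x+.5)/3.5-.5,190+(y+.5)/3.5-.5)
C=np.array([onplane(s,f(*p),0.045) for p in [(156,73),(251,132),(174,211),(81,148)]])
print(C.round(3),C.mean(0).round(4))
for i in range(4):
    v=C[(i+1)%4]-C[i];print(np.linalg.norm(v).round(4),np.degrees(np.arctan2(v[1],v[0])).round(1))
a=onplane(s,f(348,432),0);b=onplane(s,f(446,478),0);print(a,b,np.degrees(np.arctan2(*(b-a)[1::-1])),np.linalg.norm(a-b))
a=onplane(s,f(364,362),0.1);b=onplane(s,f(510,318),0.1);print(a,b,(a+b)/2,np.degrees(np.arctan2(*(b-a)[1::-1])),np.linalg.norm(a-b))
T=np.array([onplane(s,p,0.01) for p in [(277,129),(313,158),(268,187),(232,155)]]);print(T.round(3),T.mean(0))
o=bot.get_obs();M=R.from_quat(o["tool_rot"]).as_matrix();print(M.round(3))
w=bot.calibration("wrist");print(M.T@(w["position"]-o["eef_pos"]),M.T@R.from_quat(w["orientation"]).as_matrix())
E
```

```text
[[ 0.524 -0.038  0.045]
 [ 0.51   0.037  0.045]
 [ 0.585  0.049  0.045]
 [ 0.597 -0.024  0.045]] [0.554  0.0059 0.045 ]
0.0759 100.3
0.0758 9.4
0.0744 -80.5
0.0747 -169.4
[0.59144622 0.20909454 0.        ] [0.5699066  0.26635583 0.        ] 110.61448069939071 0.06117851346749336
[0.59652518 0.21433384 0.1       ] [0.51931977 0.24723686 0.1       ] [0.55792248 0.23078535 0.1       ] 156.91750672282305 0.08392427333703854
[[ 0.418 -0.354  0.01 ]
 [ 0.416 -0.207  0.01 ]
 [ 0.561 -0.205  0.01 ]
 [ 0.564 -0.354  0.01 ]] [ 0.48963866 -0.28012197  0.01      ]
[[-0.909  0.417 -0.   ]
 [ 0.417  0.909 -0.   ]
 [ 0.    -0.    -1.   ]]
[ 0.07330333  0.0002013  -0.16025551] [[-1.58689424e-04 -9.55207095e-01 -2.95938136e-01]
 [ 9.99999987e-01 -1.63201007e-04 -9.45691828e-06]
 [-3.92640862e-05 -2.95938133e-01  9.55207108e-01]]
```

>>> {"method": "move_arm", "body": {
  "deltas": [
    [1,0,0,-5,0,0,-6.5],
    [1,0,0,-5,0,0,-6.5],
    [1,0,0,-5,0,0,-6.5],
    [1,0,0,-5,0,0,-6.5],
    [1,0,0,-5,0,0,-6.5],
    [1,0,0,-5,0,0,-6.5],
    [1,0,0,-5,0,0,-6.5],
    [1,-20,-28,0,0,0,0],
    [1,-20,-28,0,0,0,0],
    [1,-20,-28,0,0,0,0]
  ]
}}

```text
clock: 2.08
eef_pos: [0.2948, 0.3971, 0.2492]
tool_rot: [-0.182, 0.983, 0.0, 0.0]
ft_force: [-0.8, 0.0, -0.5]
grip_width: 0.0853
grasp_force: 0.0
```

>>> {"method": "move_arm", "body": {
  "deltas": [
    [1,-20,-28,0,0,0,0],
    [1,-20,-28,0,0,0,0],
    [1,-20,-28,0,0,0,0],
    [1,-20,-28,0,0,0,0],
    [1,-20,-28,0,0,0,0],
    [1,-20,-28,0,0,0,0],
    [1,-20,-28,0,0,0,0],
    [1,-20,-28,0,0,0,0],
    [1,-20,-28,0,0,0,0],
    [1,0,0,0,0,0,0]
  ]
}}

```text
clock: 2.92
eef_pos: [0.5568, 0.2221, 0.2477]
tool_rot: [-0.178, 0.984, -0.001, 0.001]
ft_force: [-1.2, 0.1, -0.1]
grip_width: 0.0857
grasp_force: 0.0
```

```bash
python3 - <<'E'
from h import *
o=bot.get_obs();M=R.from_quat(o["tool_rot"]).as_matrix();print(o["clock"],o["eef_pos"],M.round(3),o["joint_pos"].round(2))
w=bot.calibration("wrist");im=bot.camera("wrist")
for q in ["jar_center","lid_center"]:
    print(q,[(round(x["conf"],2),np.round(x["rect"]).astype(int).tolist()) for x in bot.outline_of(q,"wrist")])
cv2.imwrite("pics/w1.png",im);np.save("w1.npy",np.array([w],dtype=object),allow_pickle=True)
E
```

```text
2.9167 [0.55675316 0.22213349 0.24771867] [[-0.937 -0.35   0.001]
 [-0.35   0.937 -0.002]
 [-0.001 -0.002 -1.   ]] [ 0.38  0.44  0.37  1.5  -0.    0.02]
jar_center [(0.69, [242, 3, 105, 122]), (0.69, [422, 187, 95, 88]), (0.58, [295, 172, 71, 79])]
lid_center [(0.96, [261, 249, 54, 53]), (0.87, [294, 188, 74, 72]), (0.75, [369, 85, 59, 64])]
```

View pics/w1.png

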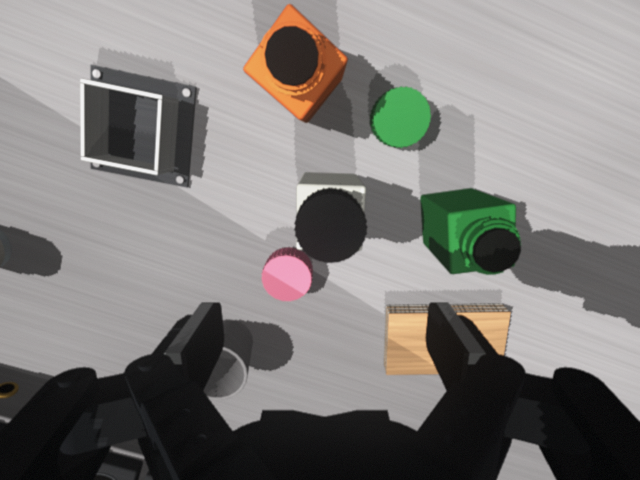

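The wrist view shows the jar's shoulder edge (297,185)–(365,186) nearly level, so its yaw matches the tool's. The lid centre is at (331,225) and the holder rim at (81..162, 80..174).

```bash
python3 - <<'E'
from h import *
w=bot.calibration("wrist");s=bot.calibration("scene");d=bot.calibration("side")
print("lid",onplane(w,(331,225),.136),tri([ray(w,(331,225)),ray(s,(407,272)),ray(d,(335,257))]))
a=onplane(w,(297,185),.1);b=onplane(w,(365,186),.1);c=onplane(w,(299,174),0.0)
print(a,b,np.linalg.norm(a-b),np.degrees(np.arctan2(*(b-a)[1::-1])))
v=(b-a)/np.linalg.norm(b-a);n=np.array([-v[1],v[0],0]);print("ctr",(a+b)/2-n*.031,(a+b)/2+n*.031)
im=bot.camera("wrist");x=[o for o in bot.outline_of("lid_center","wrist") if abs(o["rect"][0]-294)<6]
if x:
  r=x[0]["rect"];print("net lid",onplane(w,(r[0]+r[2]/2,r[1]+r[3]/2-2),.136))
C=np.array([onplane(w,p,.045) for p in [(81,80),(162,95),(159,174),(81,160)]]);print("holder",C.mean(0))
for i in range(4):
    v=C[(i+1)%4]-C[i];print(np.linalg.norm(v).round(4),np.degrees(np.arctan2(v[1],v[0])).round(1))
E
```

```text
lid [0.54816029 0.22847015 0.136     ] [0.55107413 0.22673684 0.13617437]
[0.53328203 0.19118713 0.1       ] [0.51274123 0.24771205 0.1       ] 0.060141420412697114 109.97081915149923
ctr [0.5521475  0.23003738 0.1       ] [0.49387576 0.2088618  0.1       ]
net lid [0.55106193 0.22412692 0.136     ]
holder [0.55149795 0.0076085  0.045     ]
0.0769 100.8
0.0768 10.7
0.0789 -79.5
0.0763 -170.8
```

>>> {"method": "move_arm", "body": {
  "deltas": [
    [1,3.5,7,20,0,0,0],
    [1,0,0,20,0,0,0],
    [1,0,0,20,0,0,0],
    [1,0,0,20,0,0,0],
    [1,0,0,20,0,0,0],
    [1,0,0,20,0,0,0],
    [1,0,0,20,0,0,0],
    [1,0,0,15,0,0,0],
    [1,0,0,12,0,0,0],
    [1,0,0,0,0,0,0]
  ]
}}

```text
clock: 4.0
eef_pos: [0.5434, 0.2317, 0.0795]
tool_rot: [-0.182, 0.983, -0.0, -0.003]
ft_force: [-0.8, -1.0, -0.2]
grip_width: 0.0856
grasp_force: 0.0
```

>>> {"method": "move_arm", "body": {
  "deltas": [
    [0,0,0,0,0,0,0],
    [0,0,0,0,0,0,0],
    [0,0,0,0,0,0,0],
    [0,0,0,0,0,0,0],
    [0,0,0,0,0,0,0],
    [0,0,0,0,0,0,0],
    [0,0,0,0,0,0,0],
    [0,0,0,0,0,0,0]
  ]
}}

```text
clock: 4.67
eef_pos: [0.5478, 0.2311, 0.0839]
tool_rot: [-0.181, 0.984, -0.0, 0.002]
ft_force: [0.2, -3.2, 5.8]
grip_width: 0.0577
grasp_force: 63.3
```

The width reads 57.7 mm, not 62 mm, so I'm checking the grasp with a look.

```bash
python3 - <<'E'
from h import *
o=bot.get_obs();print(o["eef_pos"],o["grip_width"],o["ft_force"],o["ft_torque"])
a=bot.camera("side")[200:380,260:460];b=bot.camera("wrist")
a=cv2.resize(a,None,fx=2.6,fy=2.6);b=cv2.resize(b[:,150:490],None,fx=.8*1.22,fy=.8*1.22)
h=min(a.shape[0],b.shape[0]);im=np.hstack([a[:h],b[:h]])[:, :800];cv2.imwrite("pics/g1.png",im)
E
```

```text
[0.54784525 0.23114207 0.08388978] 0.05768210711220281 [ 0.22663995 -3.22674527  5.7756518 ] [-0.77189233 -0.07326999  0.03011639]
```

View pics/g1.png

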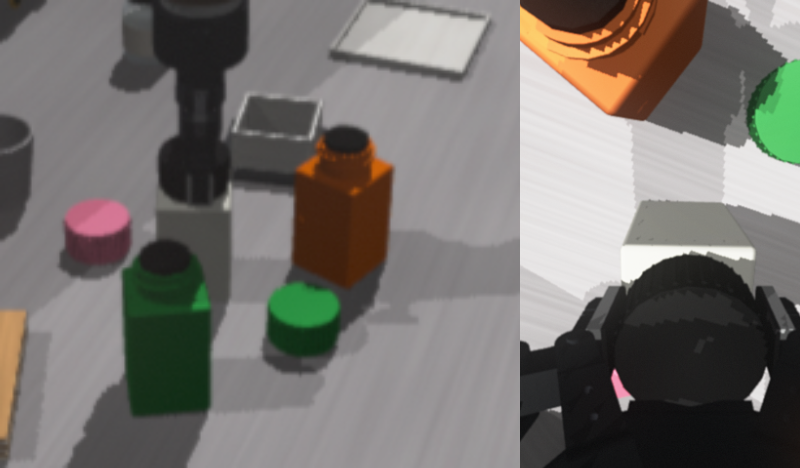

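The side view shows the fingers straddling the lid, with their tips below the shoulder on the white body. I take the lower reading as linkage give. I'll lift and check again.

>>> {"method": "move_arm", "body": {
  "deltas": [
    [0,0,0,-5,0,0,0],
    [0,0,0,-10,0,0,0],
    [0,0,0,-15,0,0,0],
    [0,0,0,-20,0,0,0],
    [0,0,0,-20,0,0,0],
    [0,0,0,-10,0,0,0],
    [0,0,0,0,0,0,0],
    [0,0,0,0,0,0,0]
  ]
}}

```text
clock: 5.43
eef_pos: [0.5464, 0.2316, 0.1618]
tool_rot: [-0.181, 0.983, 0.0, -0.0]
ft_force: [0.1, -0.5, -7.1]
grip_width: 0.0574
grasp_force: 65.6
```

```bash
python3 - <<'E'
from h import *
o=bot.get_obs();print(o["eef_pos"],o["grip_width"],o["ft_force"],o["ft_torque"])
s=bot.camera("scene")[190:370,340:500];a=bot.camera("side")[200:360,260:420];b=bot.camera("wrist")
im=np.hstack([cv2.resize(a,(400,400)),cv2.resize(s,(400,400))]);cv2.imwrite("pics/g2.png",im);cv2.imwrite("pics/g2w.png",b)
E
```

```text
[0.5463931  0.23164341 0.16175612] 0.05744064285170139 [ 0.09661038 -0.48352648 -7.07664842] [-0.00324527  0.02461967 -0.03781054]
```

View pics/g2.png

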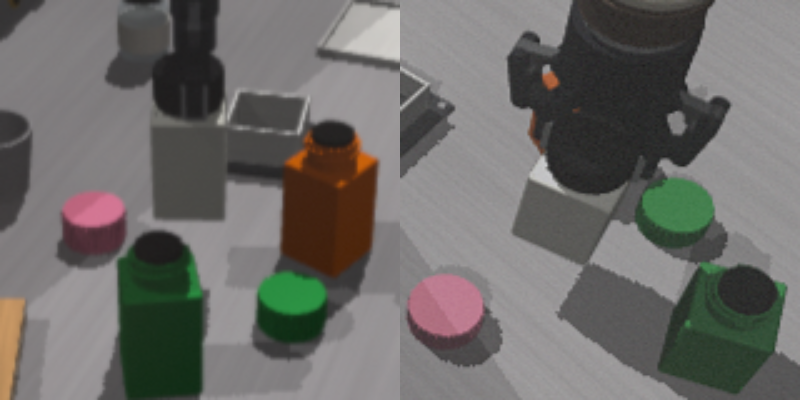

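The jar hangs upright and is clear of the counter, with about 6.6 N of weight felt. Now I'll measure its offset in the grasp.

```bash
python3 - <<'E'
from h import *
s=bot.calibration("scene");w=bot.calibration("wrist");o=bot.get_obs()
M=R.from_quat(o["tool_rot"]).as_matrix();t=o["eef_pos"]
zb=.078
a=onplane(s,(385.6,294.5),zb);b=onplane(s,(413.8,308),zb);v=b-a;L=np.linalg.norm(v);v/=L;n=np.array([v[1],-v[0],0])
for sg in (1,-1):print("scene ctr rel TCP in tool",M.T@((a+b)/2+sg*n*.031-t),L,np.degrees(np.arctan2(v[1],v[0])))
g=cv2.cvtColor(cv2.imread("pics/g2w.png"),cv2.COLOR_BGR2GRAY)
print([(y,int(g[y,305:335].mean())) for y in range(120,300,4)])
for y in (205,220,230,240,245,250):print(y,g[y,180:460:6].tolist())
E
```

```text
scene ctr rel TCP in tool [-0.06349991 -0.00429607  0.08175798] 0.05764842666962787 109.34015153572096
scene ctr rel TCP in tool [-0.00152273 -0.00263152  0.08199892] 0.05764842666962787 109.34015153572096
[(120, 92), (124, 93), (128, 93), (132, 94), (136, 102), (140, 167), (144, 205), (148, 208), (152, 209), (156, 208), (160, 208), (164, 208), (168, 209), (172, 209), (176, 211), (180, 211), (184, 213), (188, 233), (192, 234), (196, 233), (200, 233), (204, 232), (208, 140), (212, 141), (216, 141), (220, 141), (224, 141), (228, 141), (232, 141), (236, 141), (240, 142), (244, 142), (248, 142), (252, 229), (256, 247), (260, 165), (264, 42), (268, 39), (272, 38), (276, 37), (280, 36), (284, 34), (288, 35), (292, 33), (296, 39)]
205 [234, 230, 230, 232, 233, 231, 234, 232, 236, 233, 233, 234, 233, 232, 236, 235, 214, 164, 178, 187, 188, 199, 210, 212, 217, 230, 233, 230, 139, 155, 146, 144, 145, 217, 176, 225, 222, 202, 201, 235, 236, 235, 211, 210, 210, 209, 211]
220 [234, 234, 232, 234, 233, 234, 236, 235, 233, 231, 233, 233, 233, 235, 233, 178, 146, 145, 145, 143, 143, 143, 141, 141, 1
[... 348 characters left out ...]
[223, 233, 231, 234, 235, 234, 233, 232, 234, 236, 236, 235, 235, 235, 147, 146, 144, 145, 145, 144, 145, 143, 144, 142, 142, 142, 141, 141, 141, 141, 141, 141, 140, 139, 131, 130, 132, 131, 133, 129, 129, 132, 44, 46, 44, 43, 49]
245 [208, 213, 234, 234, 232, 233, 235, 234, 234, 232, 234, 236, 237, 204, 145, 145, 147, 145, 146, 145, 127, 144, 143, 142, 141, 142, 141, 141, 142, 141, 141, 141, 140, 139, 128, 131, 130, 130, 132, 131, 132, 128, 44, 45, 43, 44, 41]
250 [208, 205, 206, 232, 235, 234, 234, 232, 234, 235, 235, 231, 235, 196, 222, 215, 209, 203, 196, 190, 178, 177, 173, 168, 163, 156, 157, 155, 149, 147, 133, 142, 142, 142, 140, 127, 128, 130, 129, 129, 129, 130, 43, 44, 44, 43, 43]
```

```bash
python3 - <<'E'
from h import *
w=bot.calibration("wrist");o=bot.get_obs()
M=R.from_quat(o["tool_rot"]).as_matrix();t=o["eef_pos"]
for zb in (.070,.074,.078,.082):
    A=M.T@(onplane(w,(320,207),zb)-t);B=M.T@(onplane(w,(320,251),zb+.1)-t);print(zb,A.round(4),B.round(4),"ctr x",A[0]-.031,B[0]-.031)
g=cv2.cvtColor(cv2.imread("pics/g2w.png"),cv2.COLOR_BGR2GRAY).astype(int)
for c in (275,290,305,335,350,365,380):
    col=g[195:265,c];dy=np.abs(np.diff(col));print(c,[(195+i,int(dy[i])) for i in np.argsort(-dy)[:4]])
E
```

```text
0.07 [ 0.0221 -0.0047  0.0901] [ 0.0223 -0.0034 -0.0099] ctr x -0.008910498915977616 -0.00865959375359673
0.074 [ 0.0229 -0.0046  0.0861] [ 0.0237 -0.0033 -0.0139] ctr x -0.008085761448376253 -0.007293645192696194
0.078 [ 0.0237 -0.0046  0.0821] [ 0.0251 -0.0033 -0.0179] ctr x -0.007261023980774883 -0.00592769663179556
0.082 [ 0.0246 -0.0045  0.0781] [ 0.0264 -0.0032 -0.0219] ctr x -0.00643628651317342 -0.004561748070895023
275 [(np.int64(249), 36), (np.int64(250), 27), (np.int64(248), 26), (np.int64(206), 15)]
290 [(np.int64(204), 43), (np.int64(250), 34), (np.int64(249), 32), (np.int64(205), 31)]
305 [(np.int64(262), 90), (np.int64(263), 77), (np.int64(205), 41), (np.int64(250), 36)]
335 [(np.int64(258), 60), (np.int64(205), 43), (np.int64(206), 42), (np.int64(259), 37)]
350 [(np.int64(258), 61), (np.int64(203), 47), (np.int64(202), 35), (np.int64(251), 33)]
365 [(np.int64(263), 62), (np.int64(203), 49), (np.int64(204), 38), (np.int64(252), 31)]
380 [(np.int64(204), 43), (np.int64(203), 33), (np.int64(252), 32), (np.int64(251), 28)]
```

>>> {"method": "move_arm", "body": {
  "deltas": [
    [0,0,0,0,0,0,5.3],
    [0,0,0,0,0,0,5.3],
    [0,4,-20,0,0,0,0],
    [0,5,-30,0,0,0,0],
    [0,5,-32,0,0,0,0],
    [0,5,-32,0,0,0,0],
    [0,5,-32,0,0,0,0],
    [0,5,-32,0,0,0,0],
    [0,5,-28,0,0,0,0],
    [0,3,-17,0,0,0,0]
  ]
}}

```text
clock: 6.42
eef_pos: [0.5487, 0.0021, 0.1606]
tool_rot: [-0.088, 0.996, -0.001, -0.001]
ft_force: [0.6, 0.3, -5.9]
grip_width: 0.0575
grasp_force: 65.9
```

>>> {"method": "move_arm", "body": {
  "deltas": [
    [0,0,0,0,0,0,0],
    [0,0,0,0,0,0,0],
    [0,0,0,0,0,0,0]
  ]
}}

```text
clock: 6.67
eef_pos: [0.5493, 0.0057, 0.1611]
tool_rot: [-0.089, 0.996, 0.0, -0.001]
ft_force: [0.4, -0.3, -6.2]
grip_width: 0.0576
grasp_force: 66.0
```

```bash
python3 - <<'E'
from h import *
o=bot.get_obs();print(o["eef_pos"],o["tool_rot"],o["grip_width"],o["ft_force"],o["ft_torque"])
s=bot.camera("scene")[190:290,270:390];a=bot.camera("side")[190:290,310:430];b=bot.camera("wrist")
cv2.imwrite("pics/g3w.png",b)
im=np.hstack([cv2.resize(a,(400,333),interpolation=cv2.INTER_CUBIC),cv2.resize(s,(400,333),interpolation=cv2.INTER_CUBIC)]);
im=np.vstack([im,np.hstack([cv2.resize(b[100:340,160:480],(356,267)),np.zeros((267,444,3),np.uint8)])]);cv2.imwrite("pics/g3.png",im)
E
```

```text
[0.54928675 0.00567001 0.16105474] [-8.94627313e-02  9.95989651e-01  4.38802000e-04 -9.17265573e-04] 0.057571232623719756 [ 0.44643893 -0.33857008 -6.18733162] [-0.03592805  0.04978351  0.00375271]
```

View pics/g3.png

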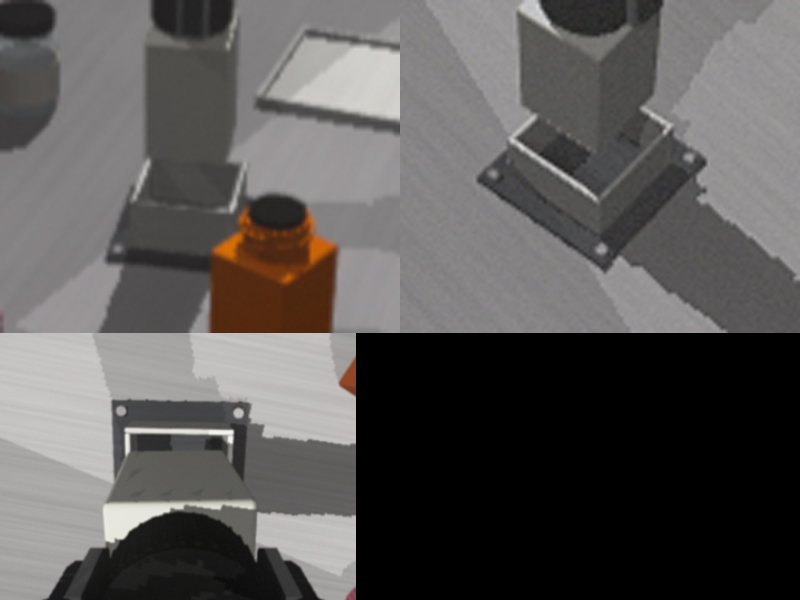

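The jar hangs above the pocket, squarely aligned. The base corners in the scene panel are (521,85), (600,152) and (657,98); the rim corners are (510,140), (598,196) and (672,125). I'll compare both within the same views.

```bash
python3 - <<'E'
from h import *
s=bot.calibration("scene");d=bot.calibration("side");w=bot.calibration("wrist");o=bot.get_obs()
M=R.from_quat(o["tool_rot"]).as_matrix();t=o["eef_pos"]
fs=lambda x,y:(270+(x-400)/3.333,190+y/3.333);fd=lambda x,y:(310+x/3.333,190+y/3.333);fw=lambda x,y:(160+x/1.1125,100+(y-333)/1.1125)
zb=.077
T=lambda p:(M.T@(p-t)*1000).round(1)[:2]
def show(n,c,f,pts,z):
    print(n,[T(onplane(c,f(*p),z)).tolist() for p in pts])
show("scene base",s,fs,[(521,85),(600,152),(657,98)],zb)
show("scene rim",s,fs,[(510,140),(598,196),(672,125)],.045)
show("side base",d,fd,[(146,155),(233,158)],zb)
show("side rim",d,fd,[(132,207),(243,210),(244,163),(150,163)],.045)
show("wrist base",w,fw,[(130,452),(238,450)],zb)
show("wrist rim",w,fw,[(127,430),(232,432)],.045)
E
```

```text
scene base [[-20.1, -44.5], [-30.1, 27.9], [25.2, 30.5]]
scene rim [[-41.1, -38.3], [-40.1, 33.9], [33.4, 37.5]]
side base [[-34.2, 19.9], [30.3, 12.4]]
side rim [[-40.5, 43.8], [41.4, 32.7], [34.1, -37.4], [-37.7, -24.0]]
wrist base [[23.0, -35.1], [24.3, 34.2]]
wrist rim [[32.3, -41.0], [30.9, 34.0]]
```

>>> {"method": "move_arm", "body": {
  "deltas": [
    [0,0,-1,10,0,0,0],
    [0,0,0,12,0,0,0],
    [0,0,0,10,0,0,0],
    [0,0,0,6,0,0,0],
    [0,0,0,5,0,0,0],
    [0,0,0,5,0,0,0]
  ]
}}

```text
clock: 7.32
eef_pos: [0.55, 0.0046, 0.1133]
tool_rot: [-0.09, 0.996, -0.0, -0.0]
ft_force: [-0.4, -0.3, -6.8]
grip_width: 0.0576
grasp_force: 66.1
```

>>> {"method": "move_arm", "body": {
  "deltas": [
    [0,0,0,5,0,0,0],
    [0,0,0,5,0,0,0],
    [0,0,0,4,0,0,0],
    [0,0,0,3,0,0,0],
    [0,0,0,3,0,0,0],
    [0,0,0,2,0,0,0],
    [0,0,0,0,0,0,0]
  ]
}}

```text
clock: 7.9
eef_pos: [0.5498, 0.0043, 0.0916]
tool_rot: [-0.09, 0.996, 0.0, -0.0]
ft_force: [-0.1, -0.3, -6.1]
grip_width: 0.0574
grasp_force: 66.0
```

No contact so far, and the rim has been passed. I'll lower gently until it touches.

>>> {"method": "move_arm", "body": {
  "deltas": [
    [0,0,0,2,0,0,0],
    [0,0,0,1.5,0,0,0],
    [0,0,0,1.5,0,0,0],
    [0,0,0,1,0,0,0]
  ]
}}

```text
clock: 8.23
eef_pos: [0.5511, 0.004, 0.0876]
tool_rot: [-0.089, 0.996, -0.001, 0.001]
ft_force: [-2.4, -2.1, 5.5]
grip_width: 0.0579
grasp_force: 66.8
```

>>> {"method": "move_arm", "body": {
  "deltas": [
    [0,0,0,1,0,0,0],
    [0,0,0,1,0,0,0],
    [0,0,0,0,0,0,0]
  ]
}}

```text
clock: 8.48
eef_pos: [0.5515, 0.0037, 0.0863]
tool_rot: [-0.089, 0.996, -0.001, 0.002]
ft_force: [-2.7, -2.9, 6.6]
grip_width: 0.0575
grasp_force: 66.9
```

The jar is seated: contact came at the expected height. Next I'll release, rise and measure the lid axis from two opposite wrist views.

>>> {"method": "move_arm", "body": {
  "deltas": [
    [1,0,0,0,0,0,0],
    [1,0,0,0,0,0,0],
    [1,0,0,0,0,0,0],
    [1,0,0,0,0,0,0],
    [1,0,0,0,0,0,0],
    [1,0,0,0,0,0,0],
    [1,0,0,-15,0,0,0],
    [1,0,0,-25,0,0,0],
    [1,0,0,-30,0,0,0],
    [1,0,0,-30,0,0,0]
  ]
}}

```text
clock: 9.32
eef_pos: [0.5494, 0.0045, 0.1843]
tool_rot: [-0.09, 0.996, 0.0, -0.001]
ft_force: [0.5, 0.6, 0.1]
grip_width: 0.0856
grasp_force: 0.0
```

>>> {"method": "move_arm", "body": {
  "deltas": [
    [1,0,0,-40,0,0,0],
    [1,0,0,-30,0,0,0],
    [1,0,0,0,0,0,0],
    [1,0,0,0,0,0,0]
  ]
}}

```text
clock: 9.65
eef_pos: [0.5516, 0.0045, 0.2564]
tool_rot: [-0.09, 0.996, -0.0, 0.003]
ft_force: [0.0, 0.7, -0.6]
grip_width: 0.0855
grasp_force: 0.0
```

```bash
cat > lid.py <<'E'
from h import *
import sys
o=bot.get_obs();w=bot.calibration("wrist");im=bot.camera("wrist");cv2.imwrite(f"pics/l{sys.argv[1]}.png",im)
M=R.from_quat(o["tool_rot"]).as_matrix();print(o["eef_pos"],np.degrees(np.arctan2(M[1,0],M[0,0])),M[:,2],o["joint_pos"][5])
uv=proj(w,[.551,.005,.139]);print("expect",uv)
g=cv2.cvtColor(im,cv2.COLOR_BGR2GRAY)
for x in bot.outline_of("lid_center","wrist")[:4]:
    m=x["pixels"].astype(np.uint8);r=x["rect"]
    c,rad=cv2.minEnclosingCircle(cv2.findNonZero(m))
    if np.hypot(*(np.array(c)-uv))<60: print(x["conf"],r,c,rad,"lid:",onplane(w,c,.139))
E
python3 lid.py a
```

```text
[0.55157362 0.00446008 0.25639056] -169.72099160423727 [ 5.42909969e-03  1.20074095e-04 -9.99985255e-01] -0.17135857064030452
expect [326.65894481 225.03299331]
0.8 [285.4, 191.3, 69.5, 70.8] (319.5, 226.75) 37.52092742919922 lid: [ 5.53492686e-01 -5.40112872e-04  1.39000000e-01]
```

>>> {"method": "move_arm", "body": {
  "deltas": [
    [1,0,0,0,0,0,7.1],
    [1,0,0,0,0,0,7.1],
    [1,0,0,0,0,0,7.1],
    [1,0,0,0,0,0,7.1],
    [1,0,0,0,0,0,7.1],
    [1,0,0,0,0,0,7.1],
    [1,0,0,0,0,0,7.1],
    [1,0,0,0,0,0,7.1],
    [1,0,0,0,0,0,7.1],
    [1,0,0,0,0,0,7.1]
  ]
}}

```text
clock: 10.58
eef_pos: [0.549, 0.0044, 0.2516]
tool_rot: [0.508, 0.861, -0.001, -0.002]
ft_force: [-0.6, -0.0, 0.9]
grip_width: 0.0852
grasp_force: 0.0
```

>>> {"method": "move_arm", "body": {
  "deltas": [
    [1,0,0,0,0,0,7.1],
    [1,0,0,0,0,0,7.1],
    [1,0,0,0,0,0,7.1],
    [1,0,0,0,0,0,7.1],
    [1,0,0,0,0,0,7.1],
    [1,0,0,0,0,0,7.1],
    [1,0,0,0,0,0,7.1],
    [1,0,0,0,0,0,7.1],
    [1,0,0,0,0,0,7.1],
    [1,0,0,0,0,0,7.1]
  ]
}}

```text
clock: 11.42
eef_pos: [0.5489, 0.0044, 0.2516]
tool_rot: [0.914, 0.406, -0.002, -0.001]
ft_force: [-0.9, -0.2, -0.2]
grip_width: 0.0855
grasp_force: 0.0
```

>>> {"method": "move_arm", "body": {
  "deltas": [
    [1,0,0,0,0,0,7.1],
    [1,0,0,0,0,0,7.1],
    [1,0,0,0,0,0,7.1],
    [1,0,0,0,0,0,7.1],
    [1,0,0,0,0,0,0],
    [1,0,0,0,0,0,0],
    [1,0,0,0,0,0,0]
  ]
}}

```text
clock: 12.0
eef_pos: [0.5495, 0.0044, 0.2528]
tool_rot: [0.985, 0.174, -0.001, -0.0]
ft_force: [-0.5, 0.3, -0.2]
grip_width: 0.0853
grasp_force: 0.0
```

```bash
python3 lid.py b
```

```text
[0.54952846 0.0043987  0.25281893] 20.024595679580223 [-2.32488536e-03  1.68256369e-05 -9.99997297e-01] 2.800082051159863
expect [322.65121769 229.79123984]
0.73 [296.5, 183.5, 72.4, 74.6] (331.6761779785156, 220.7901611328125) 37.39109420776367 lid: [0.56059355 0.00071476 0.139     ]
```

```bash
cat > fit.py <<'E'
from h import *
from scipy.optimize import minimize
th=np.linspace(0,2*np.pi,60,endpoint=False)
def sil(cal,x,y,zt,zb,r=.0292):
    P=np.concatenate([np.c_[x+r*np.cos(th),y+r*np.sin(th),np.full(60,z)] for z in (zt,zb)])
    h=cv2.convexHull(proj(cal,P).astype(np.float32)*16)
    m=np.zeros((480,640),np.uint8);cv2.fillConvexPoly(m,np.round(h).astype(np.int32),255,lineType=cv2.LINE_AA,shift=4);return m/255.
def fit(c,x0,zt=.139,thr=75):
    cal=bot.calibration(c);im=bot.camera(c)
    d=(cv2.cvtColor(im,cv2.COLOR_BGR2GRAY)<thr).astype(float)
    def cost(p):
        m=sil(cal,p[0],p[1],zt,zt-.031);n=cv2.dilate(m,np.ones((13,13)))
        return (np.abs(d-m)*(n>0)).sum()
    best=min(((cost((x0[0]+i*.002,x0[1]+j*.002)),x0[0]+i*.002,x0[1]+j*.002) for i in range(-6,7) for j in range(-6,7)))
    r=minimize(cost,best[1:],method="Nelder-Mead",options=dict(initial_simplex=[best[1:],(best[1]+.001,best[2]),(best[1],best[2]+.001)],maxiter=60))
    print(c,r.x.round(4),round(r.fun,1),"area",sil(cal,*r.x,zt,zt-.031).sum().round())
if __name__=="__main__":
    o=bot.get_obs();print(o["eef_pos"])
    for c in ("scene","side","wrist"): fit(c,(.553,.003))
E
python3 fit.py
```

```text
[0.54983332 0.0043918  0.25339944]
scene [0.5552 0.0021] 92.5 area 845.0
side [0.556  0.0018] 55.5 area 514.0
wrist [ 5.575e-01 -1.000e-04] 426.6 area 4343.0
```

Three views agree on the lid axis at about (0.556, 0.002). I'll go down over the lid.

>>> {"method": "move_arm", "body": {
  "deltas": [
    [1,5,3.5,20,0,0,0],
    [1,0,0,25,0,0,0],
    [1,0,0,25,0,0,0],
    [1,0,0,25,0,0,0],
    [1,0,0,20,0,0,0],
    [1,0,0,12,0,0,0],
    [1,0,0,9,0,0,0],
    [1,0,0,0,0,0,0],
    [1,0,0,0,0,0,0],
    [1,0,0,0,0,0,0]
  ]
}}

```text
clock: 13.08
eef_pos: [0.5569, 0.0028, 0.1192]
tool_rot: [0.985, 0.173, 0.001, 0.0]
ft_force: [-0.7, -0.1, -0.2]
grip_width: 0.0858
grasp_force: 0.0
```

>>> {"method": "move_arm", "body": {
  "deltas": [
    [0,0,0,0,0,0,0],
    [0,0,0,0,0,0,0],
    [0,0,0,0,0,0,0],
    [0,0,0,0,0,0,0],
    [0,0,0,0,0,0,0],
    [0,0,0,0,0,0,0],
    [0,0,0,0,0,0,0]
  ]
}}

```text
clock: 13.67
eef_pos: [0.5578, 0.0031, 0.1205]
tool_rot: [0.985, 0.173, 0.003, 0.0]
ft_force: [-0.8, -0.8, 7.3]
grip_width: 0.0007
grasp_force: 3.5
```

The fingers closed on nothing, so I need a look.

```bash
python3 - <<'E'
from h import *
s=bot.camera("scene")[170:290,260:400];a=bot.camera("side")[170:290,300:440];b=bot.camera("wrist")
im=np.hstack([cv2.resize(a,(400,343),interpolation=cv2.INTER_CUBIC),cv2.resize(s,(400,343),interpolation=cv2.INTER_CUBIC)]);
im=np.vstack([im,np.hstack([cv2.resize(b,(340,255)),cv2.resize(cv2.imread("pics/lb.png"),(340,255)),np.zeros((255,120,3),np.uint8)])]);cv2.imwrite("pics/g4.png",im)
print(bot.tip_reach,bot.get_obs()["ft_torque"])
E
```

```text
0.008 [ 0.12934636  0.06241221 -0.06086357]
```

View pics/g4.png

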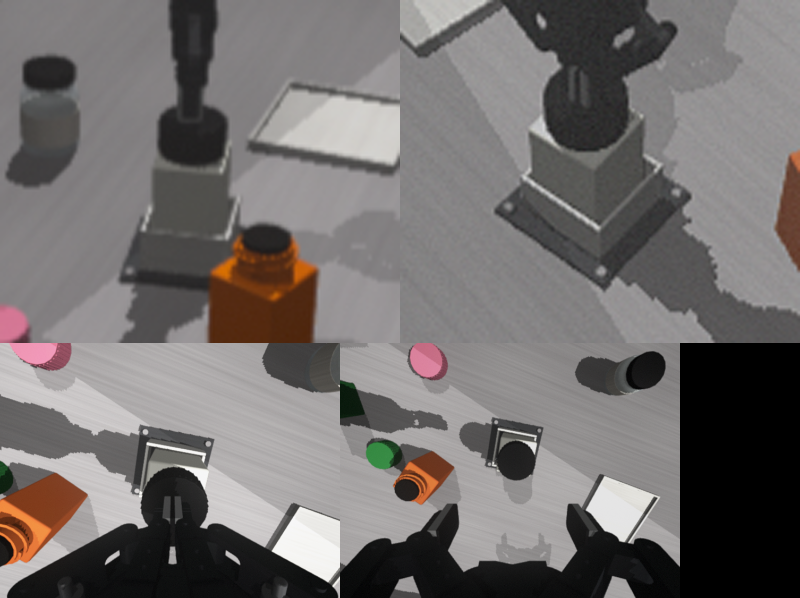

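The fingers closed on top of the lid at (175,505 in the wrist panel). The jar itself is well seated and upright. So the real fingertips sit about 27 mm higher than the TCP numbers say, and the first grasp, 57.6 mm wide, was on the lid and held well. I'll repeat that height, with TCP z ≈ 0.087.

>>> {"method": "move_arm", "body": {
  "deltas": [
    [0,0,0,-15,0,0,0],
    [0,0,0,-15,0,0,0],
    [1,0,0,0,0,0,0],
    [1,0,0,0,0,0,0],
    [1,0,0,0,0,0,0],
    [1,0,0,0,0,0,0],
    [1,0,0,0,0,0,0],
    [1,0,0,0,0,0,0],
    [1,0,0,0,0,0,0],
    [1,0,0,0,0,0,0]
  ]
}}

```text
clock: 14.65
eef_pos: [0.5558, 0.0028, 0.1477]
tool_rot: [0.985, 0.173, -0.0, -0.0]
ft_force: [1.2, 0.7, -0.7]
grip_width: 0.0857
grasp_force: 0.0
```

```bash
python3 - <<'E'
from fit import *
o=bot.get_obs();print(o["eef_pos"],o["grip_width"],o["tool_rot"])
for c in ("scene","wrist"): fit(c,(.553,.003))
E
```

```text
[0.5558287  0.00280628 0.14765323] 0.0856876132518937 [ 9.84993103e-01  1.72593431e-01 -3.01100248e-04 -6.15802114e-05]
scene [0.5568 0.0031] 147.2 area 846.0
wrist [0.5576 0.    ] 520.9 area 10222.0
```

>>> {"method": "move_arm", "body": {
  "deltas": [
    [1,0,0,12,0,0,0],
    [1,0,0,15,0,0,0],
    [1,0,0,14,0,0,0],
    [1,0,0,10,0,0,0],
    [1,0,0,6,0,0,0],
    [1,0,0,3,0,0,0],
    [1,0,0,0,0,0,0]
  ]
}}

```text
clock: 15.33
eef_pos: [0.5557, 0.0028, 0.0875]
tool_rot: [0.985, 0.173, -0.0, -0.0]
ft_force: [0.8, 0.5, -0.1]
grip_width: 0.0855
grasp_force: 0.0
```

>>> {"method": "move_arm", "body": {
  "deltas": [
    [0,0,0,0,0,0,0],
    [0,0,0,0,0,0,0],
    [0,0,0,0,0,0,0],
    [0,0,0,0,0,0,0],
    [0,0,0,0,0,0,0],
    [0,0,0,0,0,0,0],
    [0,0,0,0,0,0,0]
  ]
}}

```text
clock: 15.92
eef_pos: [0.557, 0.0023, 0.089]
tool_rot: [0.985, 0.172, 0.001, 0.001]
ft_force: [0.8, -3.0, 6.6]
grip_width: 0.0567
grasp_force: 63.2
```

The lid is gripped. Now I'll start unscrewing.

>>> {"method": "move_arm", "body": {
  "deltas": [
    [0,0,0,0,0,0,-4],
    [0,0,0,-0.2,0,0,-5],
    [0,0,0,-0.2,0,0,-5],
    [0,0,0,-0.2,0,0,-5],
    [0,0,0,-0.2,0,0,-5],
    [0,0,0,-0.2,0,0,-5],
    [0,0,0,-0.2,0,0,-5],
    [0,0,0,-0.2,0,0,-5],
    [0,0,0,-0.2,0,0,-5],
    [0,0,0,-0.2,0,0,-5]
  ]
}}

```text
clock: 16.75
eef_pos: [0.5559, 0.0028, 0.0903]
tool_rot: [0.824, 0.567, 0.0, -0.0]
ft_force: [-1.7, -3.2, 4.2]
grip_width: 0.0568
grasp_force: 63.2
```

```bash
python3 -c "
from h import *
o=bot.get_obs();print(o['ft_force'],o['ft_torque'],o['joint_pos'],o['grip_width'])"
```

```text
[-1.72604886 -3.24994987  4.20928163] [-0.4024783   0.29667778 -0.06199463] [ 4.90297842e-03  4.31408183e-01 -5.60999164e-02  1.08314200e+00
  1.05575077e-04  1.94044719e+00] 0.056769876159619814
```

>>> {"method": "move_arm", "body": {
  "deltas": [
    [0,0,0,-0.25,0,0,-6],
    [0,0,0,-0.25,0,0,-6],
    [0,0,0,-0.25,0,0,-6],
    [0,0,0,-0.25,0,0,-6],
    [0,0,0,-0.25,0,0,-6],
    [0,0,0,-0.25,0,0,-6],
    [0,0,0,-0.25,0,0,-6],
    [0,0,0,-0.25,0,0,-6],
    [0,0,0,-0.25,0,0,-6],
    [0,0,0,-0.25,0,0,-6]
  ]
}}

```text
clock: 17.58
eef_pos: [0.5543, 0.0024, 0.092]
tool_rot: [0.429, 0.903, -0.001, -0.001]
ft_force: [-3.8, -3.0, 3.1]
grip_width: 0.0564
grasp_force: 63.2
```

```bash
python3 - <<'E'
from h import *
o=bot.get_obs();print(o['ft_force'],o['ft_torque'],o['joint_pos'][5],o["eef_pos"])
im=bot.camera("side")
a=im[170:290,300:440];s=bot.camera("scene")[170:290,260:400]
cv2.imwrite("pics/u1.png",np.hstack([cv2.resize(a,(400,343),interpolation=cv2.INTER_CUBIC),cv2.resize(s,(400,343),interpolation=cv2.INTER_CUBIC)]))
# white shoulder/lid gap and jar yaw check: compare shoulder region with g4-type frame
E
```

```text
[-3.79727275 -2.95733883  3.07604532] [-0.62757333  0.64177482 -0.1129712 ] 0.8924793890895721 [0.55430452 0.00236995 0.09199363]
```

>>> {"method": "move_arm", "body": {
  "deltas": [
    [0,0,0,-0.25,0,0,-6],
    [0,0,0,-0.25,0,0,-6],
    [0,0,0,-0.25,0,0,-6],
    [0,0,0,-0.25,0,0,-6],
    [0,0,0,-0.25,0,0,-6],
    [0,0,0,-0.25,0,0,-6],
    [0,0,0,-0.25,0,0,-6],
    [0,0,0,-0.25,0,0,-6],
    [0,0,0,-0.25,0,0,-6],
    [0,0,0,-0.25,0,0,-6]
  ]
}}

```text
clock: 18.52
eef_pos: [0.5549, 0.002, 0.0948]
tool_rot: [-0.078, 0.997, -0.001, -0.001]
ft_force: [-3.0, -3.5, 5.9]
grip_width: 0.0567
grasp_force: 63.0
```

```bash
python3 -c "
from h import *
o=bot.get_obs();print(o['ft_force'],o['ft_torque'],o['joint_pos'][5],o['grip_width'])"
```

```text
[-3.03297905 -3.48573072  5.9401842 ] [-0.92257678  0.7471276  -0.31249028] -0.1513520758578658 0.05671193909057447
```

>>> {"method": "move_arm", "body": {
  "deltas": [
    [0,0,0,-0.25,0,0,-6],
    [0,0,0,-0.25,0,0,-6],
    [0,0,0,-0.25,0,0,-6],
    [0,0,0,-0.25,0,0,-6],
    [0,0,0,-0.25,0,0,-6],
    [0,0,0,-0.25,0,0,-6],
    [0,0,0,-0.25,0,0,-6],
    [0,0,0,-0.25,0,0,-6],
    [0,0,0,-0.25,0,0,-6],
    [0,0,0,0,0,0,0]
  ]
}}

```text
clock: 19.35
eef_pos: [0.5558, 0.0022, 0.0972]
tool_rot: [-0.521, 0.854, -0.0, -0.0]
ft_force: [-1.9, -3.4, 3.6]
grip_width: 0.0559
grasp_force: 63.6
```

```bash
python3 -c "
from h import *
o=bot.get_obs();print(o['ft_force'],o['ft_torque'],o['joint_pos'][5],o['grip_width'],o['eef_pos'])"
```

```text
[-1.9299803  -3.40699262  3.64521299] [-0.90976042  0.40510762 -0.06751055] -1.0914023380020863 0.0558954350518868 [0.55583282 0.00223057 0.097238  ]
```

It has turned 223° in total. Now a gentle pull test.

>>> {"method": "move_arm", "body": {
  "deltas": [
    [0,0,0,-1,0,0,0],
    [0,0,0,-1,0,0,0],
    [0,0,0,-1,0,0,0],
    [0,0,0,-1,0,0,0],
    [0,0,0,0,0,0,0],
    [0,0,0,0,0,0,0]
  ]
}}

```text
clock: 19.85
eef_pos: [0.5558, 0.0031, 0.1007]
tool_rot: [-0.521, 0.853, 0.0, -0.0]
ft_force: [-1.7, -1.1, -2.1]
grip_width: 0.0568
grasp_force: 63.8
```

```bash
python3 - <<'E'
from h import *
o=bot.get_obs();print(o['ft_force'],o['ft_torque'],o['joint_pos'][5],o['grip_width'],o['eef_pos'])
a=bot.camera("side")[170:290,300:440];s=bot.camera("scene")[170:290,260:400]
u=cv2.imread("pics/u1.png")[:240]
cv2.imwrite("pics/u2.png",np.vstack([u,np.hstack([cv2.resize(a,(400,343),interpolation=cv2.INTER_CUBIC),cv2.resize(s,(400,343),interpolation=cv2.INTER_CUBIC)])]))
E
```

```text
[-1.66808144 -1.14526881 -2.09608022] [-2.45375339e-01  1.65779880e-01  1.84033505e-04] -1.0917825241228698 0.05683619666369977 [0.55580208 0.0031046  0.10072841]
```

View pics/u2.png

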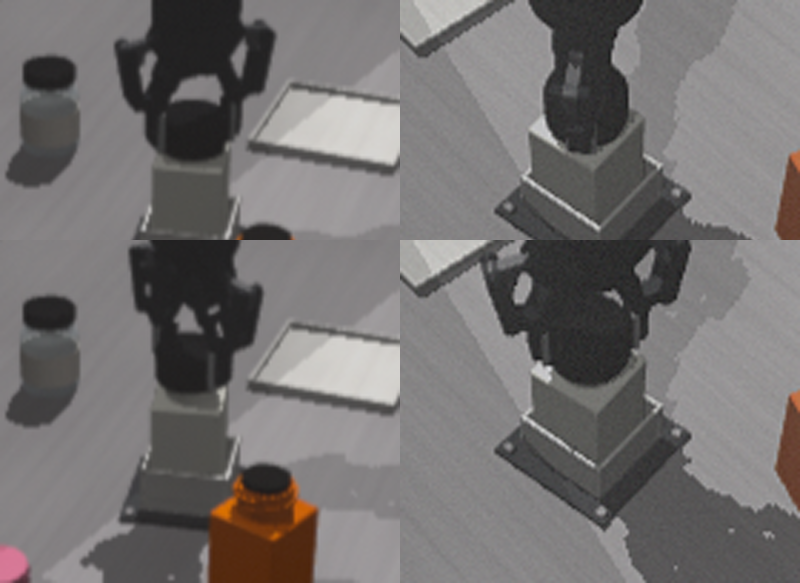

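>>> {"method": "move_arm", "body": {
  "deltas": [
    [0,0,0,-0.5,0,0,-5],
    [0,0,0,-0.5,0,0,-5],
    [0,0,0,-0.5,0,0,-5],
    [0,0,0,-0.5,0,0,-5],
    [0,0,0,-0.5,0,0,-5],
    [0,0,0,-0.5,0,0,-5],
    [0,0,0,0,0,0,0],
    [0,0,0,0,0,0,0]
  ]
}}

```text
clock: 20.62
eef_pos: [0.556, 0.0028, 0.1041]
tool_rot: [0.724, -0.69, 0.0, 0.0]
ft_force: [-1.1, -1.2, -1.7]
grip_width: 0.0564
grasp_force: 63.8
```

```bash
cat > jar.py <<'E'
from h import *
o=bot.get_obs();print(o['ft_force'].round(2),o['ft_torque'].round(3),o['joint_pos'][5],o['grip_width'],o['eef_pos'])
s=bot.camera("scene");b=bot.camera("side")
u=cv2.imread("pics/g4.png")
# shift of the jar body since the g4 frame (jar known seated)
for n,im,ref,(x0,y0),box in (("scene",s,u[:343,400:800],(260,170),(40,50,45,22)),("side",b,u[:343,:400],(300,170),(50,58,34,22))):
    r=cv2.resize(ref,(140,120),interpolation=cv2.INTER_AREA)
    x,y,w,h=box;t=r[y:y+h,x:x+w];S=im[y0+y-10:y0+y+h+10,x0+x-10:x0+x+w+10]
    m=cv2.matchTemplate(S,t,cv2.TM_CCOEFF_NORMED);_,v,_,l=cv2.minMaxLoc(m);print(n,"jar shift px",l[0]-10,l[1]-10,round(v,3))
E
python3 jar.py
```

```text
[-1.15 -1.15 -1.7 ] [-0.331  0.228 -0.013] -1.613635995826154 0.05635107871574963 [0.55597232 0.00278137 0.10409702]
scene jar shift px 0 0 0.831
side jar shift px 0 0 0.959
```

The pull is only about 1 N and the jar hasn't moved, so the lid is free. I'll lift it straight up.

>>> {"method": "move_arm", "body": {
  "deltas": [
    [0,0,0,-3,0,0,0],
    [0,0,0,-5,0,0,0],
    [0,0,0,-8,0,0,0],
    [0,0,0,-10,0,0,0],
    [0,0,0,-12,0,0,0],
    [0,0,0,-12,0,0,0],
    [0,0,0,-15,0,0,0],
    [0,0,0,-15,0,0,0],
    [0,0,0,0,0,0,0],
    [0,0,0,0,0,0,0]
  ]
}}

```text
clock: 21.55
eef_pos: [0.5572, 0.003, 0.1858]
tool_rot: [0.725, -0.689, 0.001, -0.001]
ft_force: [0.8, -0.3, -1.2]
grip_width: 0.0567
grasp_force: 63.9
```

```bash
python3 jar.py; python3 - <<'E'
from h import *
o=bot.get_obs();print(np.degrees(np.arctan2(*R.from_quat(o["tool_rot"]).as_matrix()[1::-1,0])))
E
```

```text
[ 0.77 -0.31 -1.23] [-0.     0.014 -0.01 ] -1.6157771054954209 0.056665589322413716 [0.55720161 0.00295823 0.18583181]
scene jar shift px 0 0 0.71
side jar shift px 0 0 0.925
-87.12413427647085
```

The lid is off and the jar stayed put. Next I'll carry the lid to the tray at (0.490, −0.281).

>>> {"method": "move_arm", "body": {
  "deltas": [
    [0,15,4,0,0,0,0],
    [0,25,7,0,0,0,0],
    [0,30,9,0,0,0,0],
    [0,35,10,0,0,0,0],
    [0,35,10,0,0,0,0],
    [0,35,10,0,0,0,0],
    [0,35,10,0,0,0,0],
    [0,30,9,0,0,0,0],
    [0,25,7,0,0,0,0],
    [0,15,5,0,0,0,0]
  ]
}}

```text
clock: 22.48
eef_pos: [0.4875, -0.2834, 0.1826]
tool_rot: [0.724, -0.69, -0.001, 0.001]
ft_force: [0.9, 0.2, -0.5]
grip_width: 0.0567
grasp_force: 64.0
```

>>> {"method": "move_arm", "body": {
  "deltas": [
    [0,0,0,15,0,0,0],
    [0,0,0,25,0,0,0],
    [0,0,0,25,0,0,0],
    [0,0,0,20,0,0,0],
    [0,0,0,15,0,0,0],
    [0,0,0,10,0,0,0],
    [0,0,0,0,0,0,0],
    [0,0,0,0,0,0,0],
    [0,0,0,0,0,0,0]
  ]
}}

```text
clock: 23.23
eef_pos: [0.4898, -0.2812, 0.0749]
tool_rot: [0.725, -0.689, 0.001, -0.0]
ft_force: [0.1, 0.2, -1.1]
grip_width: 0.0566
grasp_force: 64.0
```

```bash
python3 - <<'E'
from fit import *
o=bot.get_obs();print(o["eef_pos"],o["tool_rot"],o["ft_force"],o["grip_width"],o["joint_pos"].round(2))
a=bot.camera("side")[150:260,370:480];s=bot.camera("scene")[90:210,210:340]
cv2.imwrite("pics/t1.png",np.hstack([cv2.resize(a,(400,400),interpolation=cv2.INTER_CUBIC),cv2.resize(s,(400,400),interpolation=cv2.INTER_CUBIC)]))
E
```

```text
[ 0.48976701 -0.28123458  0.07485385] [ 7.24632580e-01 -6.89135074e-01  6.65654681e-04 -1.74923252e-04] [ 0.11152229  0.18164463 -1.06636596] 0.05659640408422591 [-0.52  0.46 -0.05  1.06  0.   -2.14]
```

View pics/t1.png

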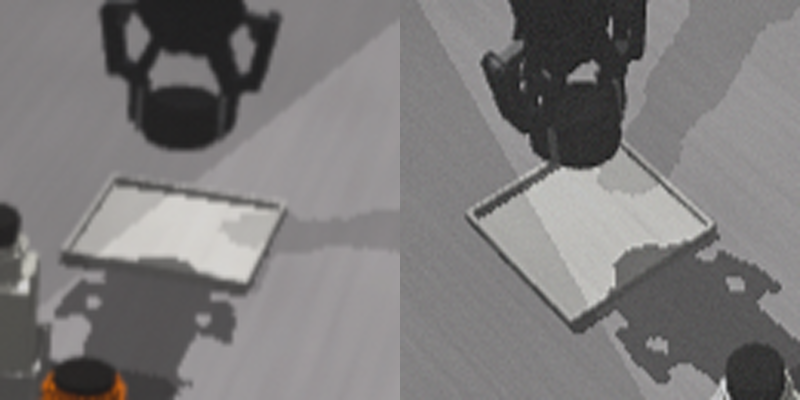

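The lid hangs level over the tray, at about (188,120) in the side panel. I'll lower it, creeping at the end.

>>> {"method": "move_arm", "body": {
  "deltas": [
    [0,0,0,15,0,0,0],
    [0,0,0,20,0,0,0],
    [0,0,0,20,0,0,0],
    [0,0,0,12,0,0,0],
    [0,0,0,6,0,0,0],
    [0,0,0,3,0,0,0],
    [0,0,0,0,0,0,0]
  ]
}}

```text
clock: 23.92
eef_pos: [0.4895, -0.2811, -0.0017]
tool_rot: [0.725, -0.689, 0.0, -0.0]
ft_force: [-0.6, -0.7, -0.5]
grip_width: 0.0564
grasp_force: 64.0
```

>>> {"method": "move_arm", "body": {
  "deltas": [
    [0,0,0,2,0,0,0],
    [0,0,0,2,0,0,0],
    [0,0,0,1.5,0,0,0],
    [0,0,0,0,0,0,0]
  ]
}}

```text
clock: 24.25
eef_pos: [0.4893, -0.281, -0.0072]
tool_rot: [0.725, -0.689, 0.0, -0.0]
ft_force: [0.6, -0.0, -0.4]
grip_width: 0.0566
grasp_force: 64.0
```

>>> {"method": "move_arm", "body": {
  "deltas": [
    [0,0,0,1.5,0,0,0],
    [0,0,0,1.5,0,0,0],
    [0,0,0,1,0,0,0],
    [0,0,0,0,0,0,0]
  ]
}}

```text
clock: 24.58
eef_pos: [0.4889, -0.2808, -0.0117]
tool_rot: [0.725, -0.689, -0.0, 0.0]
ft_force: [-0.3, -0.5, -1.1]
grip_width: 0.0568
grasp_force: 64.0
```

>>> {"method": "move_arm", "body": {
  "deltas": [
    [0,0,0,1,0,0,0],
    [0,0,0,1,0,0,0],
    [0,0,0,0,0,0,0]
  ]
}}

```text
clock: 24.83
eef_pos: [0.489, -0.2809, -0.0137]
tool_rot: [0.725, -0.689, -0.0, 0.0]
ft_force: [-0.3, -0.4, 0.3]
grip_width: 0.0564
grasp_force: 64.0
```

>>> {"method": "move_arm", "body": {
  "deltas": [
    [0,0,0,0.8,0,0,0],
    [0,0,0,0.8,0,0,0],
    [0,0,0,0,0,0,0]
  ]
}}

```text
clock: 25.08
eef_pos: [0.4892, -0.281, -0.0147]
tool_rot: [0.725, -0.689, 0.0, -0.0]
ft_force: [-0.5, 0.7, 1.4]
grip_width: 0.0566
grasp_force: 64.2
```

>>> {"method": "move_arm", "body": {
  "deltas": [
    [0,0,0,0.8,0,0,0],
    [0,0,0,0.8,0,0,0],
    [0,0,0,0,0,0,0]
  ]
}}

```text
clock: 25.33
eef_pos: [0.4892, -0.281, -0.0148]
tool_rot: [0.725, -0.689, 0.0, -0.0]
ft_force: [-4.8, 3.0, 11.4]
grip_width: 0.0565
grasp_force: 65.2
```

Firm contact with the tray floor. I'll ease off, release and rise.

>>> {"method": "move_arm", "body": {
  "deltas": [
    [0,0,0,-1,0,0,0],
    [0,0,0,0,0,0,0],
    [1,0,0,0,0,0,0],
    [1,0,0,0,0,0,0],
    [1,0,0,0,0,0,0],
    [1,0,0,0,0,0,0],
    [1,0,0,0,0,0,0],
    [1,0,0,0,0,0,0],
    [1,0,0,-5,0,0,0],
    [1,0,0,-10,0,0,0]
  ]
}}

```text
clock: 26.17
eef_pos: [0.488, -0.2803, -0.0014]
tool_rot: [0.725, -0.689, -0.001, 0.0]
ft_force: [-0.8, 0.3, 0.3]
grip_width: 0.0852
grasp_force: 0.0
```

>>> {"method": "move_arm", "body": {
  "deltas": [
    [1,0,0,-20,0,0,0],
    [1,0,0,-30,0,0,0],
    [1,0,0,-35,0,0,0],
    [1,0,0,-35,0,0,0],
    [1,0,0,-35,0,0,0],
    [1,0,0,-30,0,0,0],
    [1,0,0,0,0,0,0],
    [1,0,0,0,0,0,0],
    [1,0,0,0,0,0,0],
    [1,0,0,0,0,0,0]
  ]
}}

```text
clock: 27.0
eef_pos: [0.4881, -0.2804, 0.1831]
tool_rot: [0.725, -0.689, -0.001, 0.0]
ft_force: [0.0, 0.2, -0.2]
grip_width: 0.0855
grasp_force: 0.0
```

```bash
python3 jar.py; python3 - <<'E'
from fit import *
for c in ("scene","side","wrist"): fit(c,(.489,-.281),.037,90)
E
```

```text
[ 0.02  0.17 -0.16] [-0.031  0.043  0.009] -2.1422833946730613 0.08553314131560626 [ 0.48814944 -0.28036054  0.18307479]
scene jar shift px 0 0 0.708
side jar shift px 0 0 0.92
scene [ 0.49   -0.2749] 85.2 area 556.0
side [ 0.4912 -0.281 ] 96.9 area 373.0
wrist [ 0.4912 -0.2797] 188.6 area 3552.0
```

The lid fits a flat pose at the tray centre in all three views, the jar has not moved, and the gripper is clear.

```bash
python3 -c "
from workcell import bot
print(bot.job_done())"
```

```text
the job is handed in; nothing more can be done
None
```

I handed the job in at about 27 s, with no verdict returned: the jar stands open in the holder, its lid lies flat, top side up, near the tray's centre, and I never touched the round jar, oil pot or boards.

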